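Gauge the bores of two flanged hubs and sort them

ROBOT

A 6-joint arm with a two-finger parallel gripper is mounted at the origin on a cart in front of the work surface, level with it; the furniture and walls round the work are solid. World frame = base frame: x ahead of the robot, y to its left, z up, the work surface at z = 0. Lengths are in mm, angles in degrees, forces in N, time in s.
With the tool pointing down it reaches from about 300 to 850 mm from the base axis. Payload 4.2 kg.
Tool frame: the origin (TCP) lies at the very end of the fingers, on their centre line; the grasp point (between the pads) lies 19 mm behind it (env.grip_depth is the distance from the TCP to the grasp point, in mm); z points along the fingers, y is the line along which they close (so a half turn about z gives the same grasp; the last joint's range is limited). The gripper opens to 91 mm and grips with 3 to 60 N. Pads are 32 mm wide; open, the fingers measure 118 mm over their backs; the gripper's body (76 mm by 178 mm) begins 60 mm behind the grasp point.
Start: joints at [-73.625, 18.312, 89.639, -0, 72.044, -1.146], TCP at [173.11, -548.339, 213.976] pointing down, gripper open.
Joint ranges: [-177.97, 177.97], [-48.28, 115.42], [12.27, 149.76], [-77.06, 257.06], [2.81, 150.46], [-146.56, 146.56]. Speed limits (degrees/s): [147.25, 147.25, 180, 180, 180, 180].

INTERFACE

Orientations are given as [roll, pitch, yaw] about the fixed x, y, z axes, in that order (R = Rz(yaw) Ry(pitch) Rx(roll)).
In Python, from workcell import env, cams gives the robot as it stands.
- The arm moves only by the tool apply_moves, never from a script. Its argument "deltas" is a list of rows, each a list of 5 numbers: the shift along the tool's x, y, z in m, then the turn about the tool's z in rad, then the opening, from -1 (shut) to 1 (fully open), so that 0 is half open. In form: [[tx, ty, tz, roll, gripper], ...]. A call has 1 to 5 rows; each row is the pose to reach, as a shift and turn from the pose commanded when the call began, along the tool's axes at that moment; what a row does not reach only later rows make up. A row lasts 1/10 s, in which the tool goes at most 50 mm and 8.59 degrees, less where a joint would pass 70% of its speed; a pose out of reach is approached as far as the arm can. A call with a gripper value outside its range is refused whole. The fingers move at their own pace and stop on an object; "grip_force" is the grip in N (left out, the last holds). Time passes only in rows, so rows that repeat a pose let the fingers close. It gives the time, the measured TCP pose, the force, the opening and the grip force at its end, in the units of the state.
- env.state(): the state, without advancing time (a new reading comes with each control period).
- cams.grab_frame(name): name is "scene" or "top" or "wrist"; returns the picture (384x512x3 uint8, blue, green, red); there is no depth.
- cams.get_calibration(name): a dict with "mtx" (3x3 intrinsics, pixels), "eye" and "attitude" of the camera in the world; the wrist camera has in their place "tool_from_camera" (4x4, takes a point from camera to tool coordinates, whose origin is the TCP and whose axes are the flange's). Camera axes: x right, y down, z forward; pixel columns grow to the right and rows downward; lengths in mm; the calibration is good to about 2 mm. A picture is of the moment at which its call begins: read the wrist's pose just before it. get_calibration takes no time and is no camera call.
- env.job_done(): hands the job in; it is judged then, once.
The state is a dict: "time_s": time; "qpos": joint angles; "qvel": joint speeds; "effort": joint torques, N m; "ee_pos": TCP position; "ee_rot": TCP orientation; "force": force on the tool from outside, world axes, zero at the start; "torque": the same for the moment, N m; "gripper_width": finger opening in mm; "gripper_force": force on a finger pad.
Only numpy, scipy, OpenCV 4.12 (cv2) and the standard library are available. Lean on these libraries where they do the work, as an engineer would, in place of code of your own. Each camera call takes 0.05 s, during which the arm holds its last target. There are 200 camera calls.

TASK

One of the two flanged hubs has a bore that the plug gauge enters all the way, the other does not: find out with the gauge while the hubs stand out on the open table, without forcing it. Slide the hubs along the table, never lifting them, fully back into the sorting rack: the good one into the left bay, the undersize one into the right bay (left and right as the robot sees them). Finish with the gauge let go and standing fully home in the good hub's bore.

Things in the scene. Friction and masses are not known exactly. Their poses are not given: they have to be found in the camera images.
- gauge: plug gauge, 110 mm, 0.2 kg, upright in the stand, pin down. From the tip up: steel pin 24 mm across, 38 mm long, tip chamfered 1.2 mm; round collar 34 mm across, 8 mm thick; square aluminium handle 24 x 24 mm, 64 mm long. Origin: centre of the tip; z towards the handle; x, y square to its flats. Fully home in a bore the collar lies on the hub and the tip is 7 mm above the table
- gauge_tip (a point): centre of the flat tip of the gauge's pin (the lower end), same as the gauge's origin. A hub can be towed along the table with the pin in its bore or cone (a few N); the handle may turn between the jaws like a hinge unless they close along the direction of travel
- stand: fixed wooden block 70 x 70 mm, 45 mm high, with a loose 30 mm upright hole in which the gauge stands at the start, its collar on the block's top. Origin: centre of the underside
- hub_a: aluminium flanged hub, loose, 45 mm high, 0.25 kg: round flange 90 mm across, 14 mm thick, lying on the table; boss 58 mm across on it. Upright through bore at the centre; its mouth is a cone 36 mm across on top that narrows to the bore 10 mm down. Origin: bore axis, underside; z up. The bore is either 26 mm (takes the gauge) or 21 mm (gauge stops about 9 mm down): not told, try it
- hub_b: the second hub, the same as hub_a but for its bore (both are smooth and lightly oiled, so the pin pressed lightly into the cone centres the hub under it): one of the two has the 26 mm bore and the other the 21 mm bore. Origin on the bore axis at the underside, z up; top 45 mm above the table
- rack: fixed plywood sorting rack, two bays side by side without a floor, open towards the robot (its -x side); walls 30 mm high, 10 mm thick. Each bay is 112 mm wide inside; inner face of the back wall at x = +47 mm, front ends of the walls at x = -57 mm. Origin: on the table midway between the bays; x towards the back wall, y to the left
- bench_vise: fixed bench vise, 130 mm high, between the stand and the hubs: keep clear of it. Origin on the table under it; it reaches 100 mm from there to the back (+x), 65 mm to either side and beyond the table's front edge
- bay_left (a point): point on the table in the left bay (rack y = +61 mm), where the centre of a hub lies 2 mm short of the back wall and midway between the sides
- bay_right (a point): the same point in the right bay (rack y = -61 mm)

How it is judged:
By the outcome, as a careful person would: the job done as asked, in the order asked, and still so for the second after the job is handed in, with the robot touching nothing.
It also fails if it takes over 69 s, if anything falls off the work surface, if the arm or the gripper's body presses on something with over 40 N, if the wrist force passes 120 N, or if a joint passes its speed limit or range.

## Working session

There is one attempt and no reset: what is moved stays moved. The work goes in short steps, Python scripts to look and compute and a tool call to move; the robot and the scene stay as the last step left them, time stands still between calls to the robot, and variables do not carry over. Pictures are saved under pics/ and viewed, at most 10 in all, crops included, and the job is handed in when it is done.

Besides the shell and the picture viewer there is one more tool, called after "Call:" as name(argument=value, ...), one argument or row to a line, values as JSON. apply_moves: Moves the arm, as the interface text tells. Its arguments: {"type":"object","properties":{"deltas":{"type":"array"},"grip_force":{"type":"number"}},"required":["deltas"]}

```bash
mkdir -p pics; ls; python3 - <<'E'
from workcell import env,cams
import cv2
print(env.state())
for n in("scene","top","wrist"):
    c=cams.get_calibration(n);print(n,{k:(v.tolist() if hasattr(v,'tolist') else v) for k,v in c.items()})
    cv2.imwrite(f"pics/{n}0.png",cams.grab_frame(n))
E
```

```text
pics
{'time_s': 0.0, 'qpos': array([-7.36251493e+01,  1.83522000e+01,  8.97065262e+01, -7.84607862e-04,
        7.20420135e+01, -1.14704405e+00]), 'qvel': array([ 0.02213769,  0.01440849, -0.05593715, -0.01777866, -0.05855089,
        0.05941623]), 'effort': array([ 1.11899302e-03, -4.12452900e+01, -2.31975800e+01,  7.27002276e-02,
        4.54129104e-02, -1.38528603e-04]), 'ee_pos': array([ 172.96125258, -547.84955525,  213.11384928]), 'ee_rot': array([-1.79899266e+02, -1.27083219e-03,  1.75221362e+01]), 'force': array([ 0.45494534,  0.25271248, -0.17122429]), 'torque': array([-0.00495465, -0.01139423,  0.00047438]), 'gripper_force': 0.0, 'gripper_width': 91.2205194818096}
scene {'mtx': [[484.98167488670407, 0.0, 256.5658153220031], [0.0, 484.98167488670407, 189.05966824350887], [0.0, 0.0, 1.0]], 'eye': [206.29803199691978, 574.6845945729325, 883.3939391285928], 'attitude': [-136.58224236456368, 0.4202225857114844, -158.2565698865747]}
top {'mtx': [[424.4018544182347, 0.0, 261.6530349634993], [0.0, 424.4018544182347, 196.76218013424617], [0.0, 0.0, 1.0]], 'eye': [356.00404434391214, -140.684138487347, 1043.5327781351234], 'attitude': [-170.84848372128343, -1.3100389072211298, -90.2121825318634]}
wrist {'mtx': [[338.4181412046054, 0.0, 249.44115649878765], [0.0, 338.4181412046054, 192.70353134815676], [0.0, 0.0, 1.0]], 'tool_from_camera': [[0.0007085707773833205, -0.9667811346390982, -0.25560464712792114, 72.24451074371245], [0.9999994883500295, 0.0008695694346230892, -0.0005168642718103425, 0.4644515370674229], [0.0007219606156452534, -0.25560415011289234, 0.9667812561370508, -170.917040153495], [0.0, 0.0, 0.0, 1.0]]}
```

View pics/top0.png

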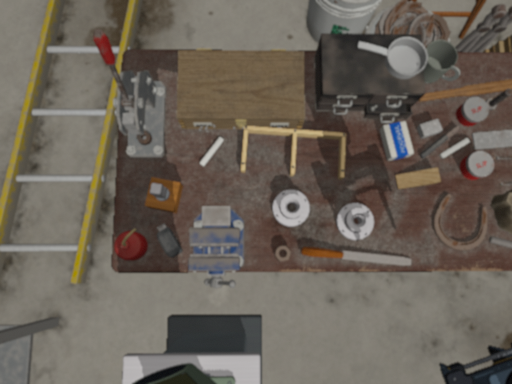

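View pics/scene0.png

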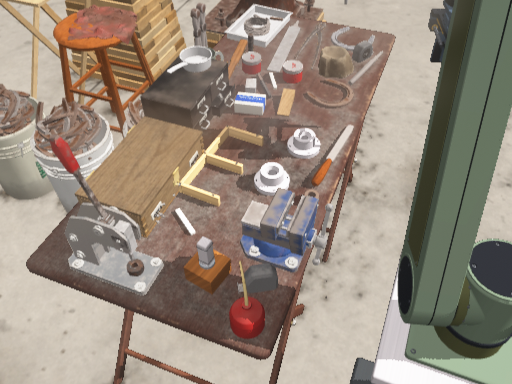

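```bash
cat > h.py <<'E'
import numpy as np,cv2
from scipy.spatial.transform import Rotation as R
from workcell import env,cams
def cam(n,st=None):
    c=cams.get_calibration(n);K=np.array(c['mtx'])
    if n!='wrist': return K,R.from_euler('xyz',c['attitude'],degrees=True).as_matrix(),np.array(c['eye'])
    st=st or env.state();T=np.array(c['tool_from_camera']);Rt=R.from_euler('xyz',st['ee_rot'],degrees=True).as_matrix()
    return K,Rt@T[:3,:3],Rt@T[:3,3]+st['ee_pos']
def px2w(C,uv,z):
    K,A,e=C;d=A@np.linalg.solve(K,[uv[0],uv[1],1]);return e+d*(z-e[2])/d[2]
def w2px(C,p):
    K,A,e=C;q=K@(A.T@(np.asarray(p,float)-e));return q[:2]/q[2]
E
python3 - <<'E'
from h import *
a=cv2.imread('pics/top0.png')[110:270,130:390]
cv2.imwrite('pics/topz.png',cv2.resize(a,None,fx=3,fy=3,interpolation=cv2.INTER_CUBIC))
b=cv2.imread('pics/scene0.png')[110:300,160:360]
cv2.imwrite('pics/scenez.png',cv2.resize(b,None,fx=3,fy=3,interpolation=cv2.INTER_CUBIC))
T=cam('top')
for n,uv,z in[('hubL',(291,208),45),('hubR',(355,220),45),('gauge',(158,190),110),('stand',(163,195),45),('rackmid',(295,132),30),('vise',(216,235),100)]:print(n,px2w(T,uv,z).round(0))
E
```

```text
hubL [ 490. -234.   45.]
hubR [ 461. -386.   45.]
gauge [522.  68. 110.]
stand [521.  70.  45.]
rackmid [ 682. -248.   30.]
vise [422. -61. 100.]
```

View pics/topz.png

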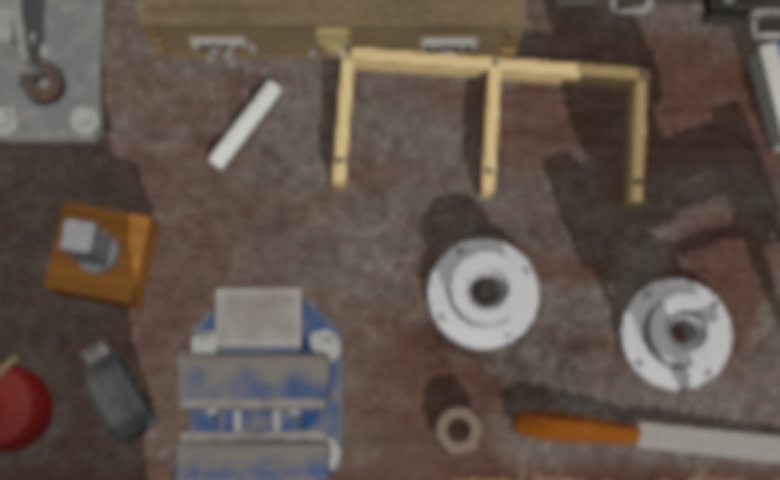

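View pics/scenez.png

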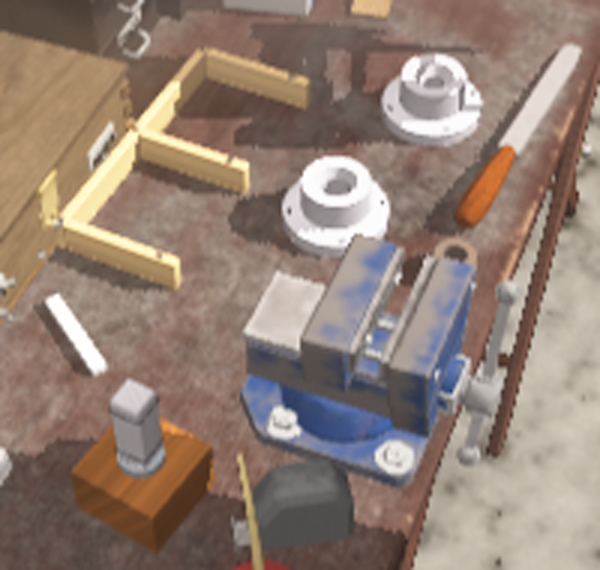

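```bash
python3 - <<'E'
from h import *
T=cam('top');S=cam('scene')
def t(u,v,z):return px2w(T,(130+u/3-.33,110+v/3-.33),z).round(1)
def s(u,v,z):return px2w(S,(160+u/3-.33,110+v/3-.33),z).round(1)
for n,p in dict(hubLtop=t(488,290,45),hubLfl=t(484,294,14),hubRfl=t(677,334,14),hubRbore=t(683,331,35),
 frL=t(340,183,30),frM=t(488,192,30),frR=t(636,200,30),bL=t(348,52,30),bM=t(494,62,30),bR=t(640,72,30),
 gh=t(80,237,110),st1=t(65,203,45),st2=t(155,215,45),st3=t(138,303,45),st4=t(47,287,45),
 S_hubL=s(338,182,45),S_hubLfl=s(336,209,14),S_hubR=s(434,74,45),S_gh=s(134,395,110),S_frL=s(178,265,30),S_frM=s(246,172,30),S_frR=s(306,88,30)).items():print(n,p)
E
```

```text
hubLtop [ 493.7 -237.    45. ]
hubLfl [ 494.7 -236.7   14. ]
hubRfl [ 461.7 -394.    14. ]
hubRbore [ 462.  -393.7   35. ]
frL [ 583.8 -119.2   30. ]
frM [ 576.4 -239.7   30. ]
frR [ 569.9 -360.7   30. ]
bL [ 694.7 -125.4   30. ]
bM [ 686.5 -246.4   30. ]
bR [ 678.4 -367.7   30. ]
gh [524.6  71.5 110. ]
st1 [563.8  99.1  45. ]
st2 [554.1  27.5  45. ]
st3 [483.6  39.   45. ]
st4 [496.3 110.7  45. ]
S_hubL [ 493.2 -233.2   45. ]
S_hubLfl [ 494.1 -232.2   14. ]
S_hubR [ 461.8 -392.5   45. ]
S_gh [526.5  68.3 110. ]
S_frL [ 583.8 -113.2   30. ]
S_frM [ 574.9 -230.8   30. ]
S_frR [ 567.  -349.9   30. ]
```

```bash
cat >> h.py <<'E'
def plan(wps,st=None,cur=None):
    """wps: list of (x,y,z,psi); prints tool-frame shift (m) and roll (rad) from one to the next"""
    if cur is None:
        st=st or env.state();p=np.array(st['ee_pos']);a=st['ee_rot'][2]
    else: p=np.array(cur[:3],float);a=cur[3]
    for w in wps:
        c,s=np.cos(np.radians(a)),np.sin(np.radians(a));d=np.array(w[:3])-p
        t=[c*d[0]+s*d[1],s*d[0]-c*d[1],-d[2]]
        print((np.array(t)/1000).round(4).tolist(),round(float(-np.radians(w[3]-a)),4),'norm',np.linalg.norm(d).round())
        p=np.array(w[:3],float);a=w[3]
E
python3 - <<'E'
from h import *
plan([(360,-400,214,54),(545,-260,214,86.7)])
T=cam('top')
for z in(0,):print('chest base',px2w(T,(130+430/3,110+57/3),0))
for z in(60,80,100,120,150):print(z,px2w(T,(130+430/3,110+27/3),z).round())
E
```

```text
[0.2229, -0.0848, -0.0007] -0.6367 norm 238.0
[0.222, 0.0674, -0.0] -0.5707 norm 232.0
chest base [ 699.67951836 -195.7145896     0.        ]
60 [ 705. -193.   60.]
80 [ 698. -192.   80.]
100 [ 691. -191.  100.]
120 [ 684. -190.  120.]
150 [ 673. -188.  150.]
```

Call:
apply_moves(
  deltas=[
    [0.045,-0.017,0,-0.127,1],
    [0.09,-0.034,0,-0.254,1],
    [0.134,-0.051,0,-0.382,1],
    [0.178,-0.068,0,-0.51,1],
    [0.223,-0.085,0,-0.637,1],
  ],
)

```text
time_s: 0.65
ee_pos: [361.2, -398.7, 213.8]
ee_rot: [-180.0, 0.0, 54.3]
force: [0.2, -1.1, -0.7]
gripper_width: 91.2
gripper_force: 0.0
```

Call:
apply_moves(
  deltas=[
    [0.044,0.0135,0,-0.114,1],
    [0.089,0.027,0,-0.228,1],
    [0.133,0.04,0,-0.342,1],
    [0.178,0.054,0,-0.456,1],
    [0.222,0.067,0,-0.571,1],
  ],
)

```text
time_s: 1.15
ee_pos: [546.1, -258.3, 213.7]
ee_rot: [-180.0, 0.0, 87.0]
force: [0.7, -0.7, -0.8]
gripper_width: 91.2
gripper_force: 0.0
```

Call:
apply_moves(
  deltas=[
    [0,0,0,0,1],
    [0,0,0,0,1],
    [0,0,0,0,1],
  ],
)

```text
time_s: 1.45
ee_pos: [543.9, -260.4, 213.7]
ee_rot: [-179.9, 0.0, 86.7]
force: [0.1, -1.0, 0.7]
gripper_width: 91.6
gripper_force: 0.0
```

```bash
python3 - <<'E'
from h import *
import pickle
st=env.state();pickle.dump(st,open('st1.pkl','wb'));f=cams.grab_frame('wrist')
print(st['ee_pos'],st['ee_rot'])
cv2.imwrite('pics/w1.png',f);cv2.imwrite('pics/w1z.png',cv2.resize(f,(800,600),interpolation=cv2.INTER_CUBIC))
plan([(535,-100,214,84),(525,40,214,82)])
E
```

```text
[ 543.87438725 -260.38851416  213.68147821] [-1.79933896e+02  1.07668370e-02  8.66652150e+01]
[0.1599, -0.0182, -0.0001] 0.0459 norm 161.0
[0.1382, -0.0246, -0.0] 0.0349 norm 140.0
```

View pics/w1z.png

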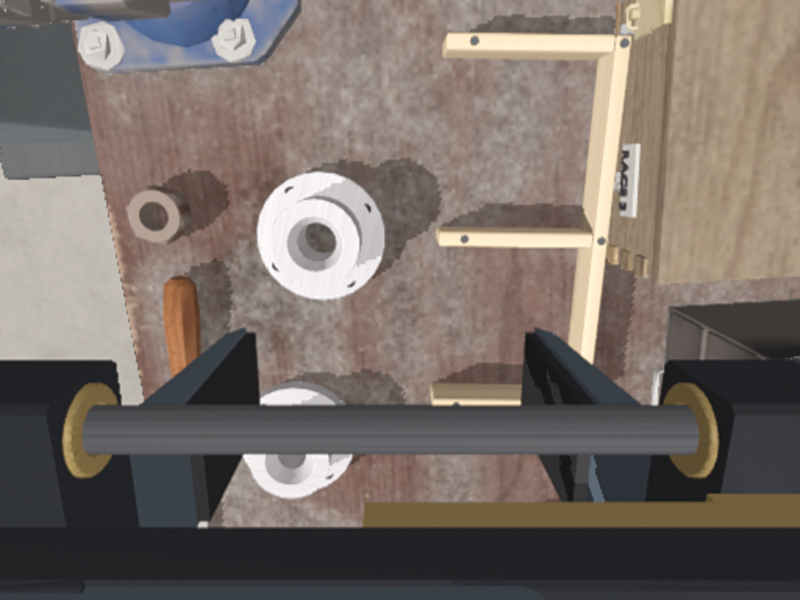

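```bash
python3 - <<'E'
from h import *
import pickle
W=cam('wrist',pickle.load(open('st1.pkl','rb')))
for n,u,v,z in[('flange',320.5,236,13),('mouth',316.5,240.5,45),('frL',447,45,30),('frM',440,237,30),('frR',433,394,30),('backinL',598,58,30),('backinM',592,230,30),('boltbackL',625,43,30),('vise bolt',232,40,10),('vise flange edge',298,10,10)]:
    print(n,px2w(W,(u*.64-.2,v*.64-.2),z).round(1))
E
```

```text
flange [ 496.4 -236.4   13. ]
mouth [ 498.1 -235.1   45. ]
frL [ 587.1 -121.5   30. ]
frM [ 578.9 -239.5   30. ]
frR [ 570.  -353.6   30. ]
backinL [ 680.1 -134.3   30. ]
backinM [ 680.6 -240.7   30. ]
boltbackL [ 696.3 -126.7   30. ]
vise bolt [ 450.3 -106.7   10. ]
vise flange edge [494.8 -91.7  10. ]
```

Call:
apply_moves(
  deltas=[
    [0.04,-0.0045,0,0.011,1],
    [0.08,-0.009,0,0.023,1],
    [0.12,-0.0137,0,0.034,1],
    [0.16,-0.0182,0,0.046,1],
  ],
)

```text
time_s: 1.9
ee_pos: [534.7, -99.1, 214.2]
ee_rot: [180.0, 0.0, 83.9]
force: [1.2, 0.4, 0.5]
gripper_width: 91.1
gripper_force: 0.0
```

Call:
apply_moves(
  deltas=[
    [0.046,-0.008,0,0.012,1],
    [0.092,-0.016,0,0.024,1],
    [0.138,-0.0246,0,0.035,1],
    [0.138,-0.0246,0,0.035,1],
    [0.138,-0.0246,0,0.035,1],
  ],
)

```text
time_s: 2.4
ee_pos: [525.1, 40.3, 214.2]
ee_rot: [180.0, 0.0, 82.1]
force: [-0.3, 0.2, -0.5]
gripper_width: 90.9
gripper_force: 0.0
```

```bash
python3 - <<'E'
from h import *
import pickle
st=env.state();pickle.dump(st,open('st2.pkl','wb'));f=cams.grab_frame('wrist')
print(st['ee_pos'],st['ee_rot'])
cv2.imwrite('pics/w2.png',f)
u,v=w2px(cam('wrist',st),(525.5,70,110));print(u,v)
u0=int(u)-100;v0=int(v)-75;print(u0,v0)
cv2.imwrite('pics/w2z.png',cv2.resize(f[max(v0,0):v0+150,max(u0,0):u0+200],None,fx=4,fy=4,interpolation=cv2.INTER_CUBIC))
E
```

```text
[525.07771693  40.27194831 214.22641078] [1.79969784e+02 4.37568483e-02 8.21235143e+01]
244.34652893171375 156.63387488899966
144 81
```

View pics/w2z.png

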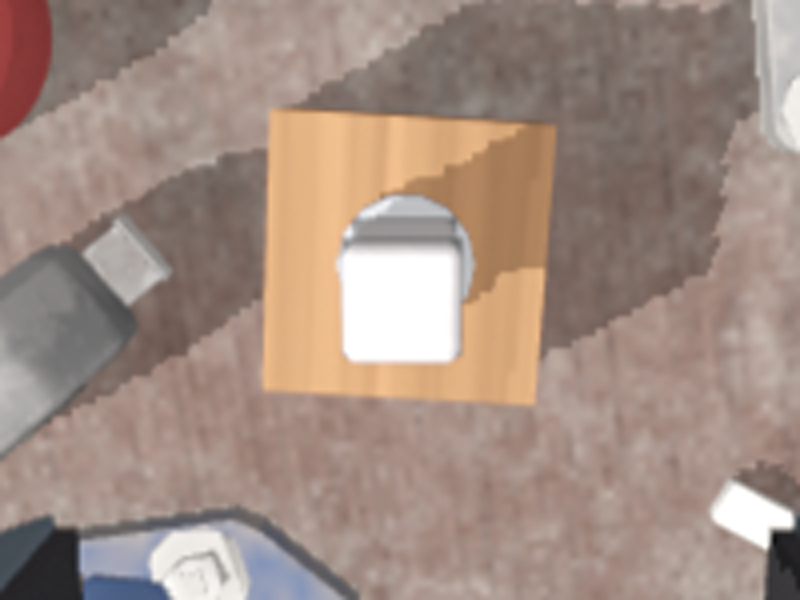

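```bash
python3 - <<'E'
from h import *
import pickle
st=pickle.load(open('st2.pkl','rb'))
g=px2w(cam('wrist',st),(244.1,156.4),117);print(g)
T=cam('top');print(px2w(T,(130+80/3-.33,110+237/3-.33),117))
plan([(g[0],g[1],110,82),(g[0],g[1],72,82)])
E
```

```text
[525.58283927  71.26234923 117.        ]
[523.31049899  69.89492433 117.        ]
[0.0315, -0.0041, 0.1042] 0.0007 norm 109.0
[0.0, 0.0, 0.038] -0.0 norm 38.0
```

Call:
apply_moves(
  deltas=[
    [0.031,-0.0045,0.03,0,1],
    [0.031,-0.0045,0.07,0,1],
    [0.031,-0.0045,0.105,0,1],
    [0.031,-0.0045,0.142,0,1],
    [0.031,-0.0045,0.142,0,1],
  ],
)

```text
time_s: 2.95
ee_pos: [521.7, 69.5, 67.8]
ee_rot: [-179.4, 0.2, 81.9]
force: [0.3, -0.5, -0.3]
gripper_width: 91.2
gripper_force: 0.0
```

Call:
apply_moves(
  deltas=[
    [0,0,0,0,-1],
    [0,0,0,0,-1],
    [0,0,0,0,-1],
    [0,0,0,0,-1],
    [0,0,0,0,-1],
  ],
  grip_force=50,
)

```text
time_s: 3.45
ee_pos: [525.8, 72.1, 72.8]
ee_rot: [179.9, -0.0, 82.1]
force: [0.2, -0.7, -0.5]
gripper_width: 54.0
gripper_force: 0.0
```

Call:
apply_moves(
  deltas=[
    [0,0,0,0,-1],
    [0,0,0,0,-1],
    [0,0,0,0,-1],
  ],
)

```text
time_s: 3.75
ee_pos: [525.3, 72.1, 71.9]
ee_rot: [180.0, 0.0, 82.1]
force: [-0.2, 0.6, -0.0]
gripper_width: 30.2
gripper_force: 0.0
```

Call:
apply_moves(
  deltas=[
    [0,0,0,0,-1],
    [0,0,0,0,-1],
    [0,0,0,0,-1],
    [0,0,0,0,-1],
  ],
)

```text
time_s: 4.15
ee_pos: [525.2, 72.1, 71.9]
ee_rot: [-180.0, 0.0, 82.1]
force: [-0.3, 0.1, 0.6]
gripper_width: 23.9
gripper_force: 50.0
```

Call:
apply_moves(
  deltas=[
    [0,0,-0.03,0,-1],
    [0,0,-0.07,0,-1],
    [0,0,-0.11,0,-1],
    [0,0,-0.15,0,-1],
    [0,0,-0.15,0,-1],
  ],
)

```text
time_s: 4.65
ee_pos: [528.5, 72.4, 227.5]
ee_rot: [179.3, -0.2, 82.1]
force: [0.7, -0.0, -1.8]
gripper_width: 23.8
gripper_force: 50.0
```

```bash
python3 - <<'E'
from h import *
st=env.state();print(st['ee_pos'],st['ee_rot'],st['gripper_width'],st['force'])
plan([(520,-100,222,84),(498,-225,222,86),(496,-236,222,86)])
E
```

```text
[528.47098409  72.36586877 227.49455708] [ 1.79343994e+02 -1.62027220e-01  8.20891127e+01] 23.826546996011725 [ 0.70390016 -0.04620075 -1.81604929]
[-0.1719, 0.0153, 0.0055] -0.0334 norm 173.0
[-0.1266, -0.0088, -0.0] -0.0349 norm 127.0
[-0.0111, -0.0012, -0.0] -0.0 norm 11.0
```

Call:
apply_moves(
  deltas=[
    [-0.043,0.0045,0,-0.009,-1],
    [-0.086,0.009,0,-0.018,-1],
    [-0.128,0.014,0,-0.027,-1],
    [-0.171,0.0187,0,-0.0349,-1],
  ],
)

```text
time_s: 5.05
ee_pos: [519.3, -101.2, 220.4]
ee_rot: [-179.9, -0.0, 84.1]
force: [0.1, 0.3, -2.2]
gripper_width: 23.6
gripper_force: 50.0
```

Call:
apply_moves(
  deltas=[
    [-0.046,-0.0033,0,-0.012,-1],
    [-0.092,-0.0065,0,-0.024,-1],
    [-0.138,-0.0097,0,-0.0349,-1],
    [-0.138,-0.0097,0.04,-0.0349,-1],
    [-0.138,-0.0097,0.08,-0.0349,-1],
  ],
)

```text
time_s: 5.55
ee_pos: [495.9, -237.9, 140.5]
ee_rot: [179.9, 0.0, 85.9]
force: [0.1, -0.1, -2.9]
gripper_width: 23.4
gripper_force: 50.0
```

Call:
apply_moves(
  deltas=[
    [0,0,0.015,0,-1],
    [0,0,0.015,0,-1],
    [0,0,0.015,0,-1],
    [0,0,0.015,0,-1],
  ],
)

```text
time_s: 5.95
ee_pos: [497.3, -236.5, 128.0]
ee_rot: [179.9, 0.1, 86.1]
force: [0.8, 0.5, -1.9]
gripper_width: 23.9
gripper_force: 50.0
```

```bash
python3 - <<'E'
from h import *
st=env.state();f=cams.grab_frame('wrist');print(st['ee_pos'],st['ee_rot'],st['force'])
W=cam('wrist',st);print('tip pred',w2px(W,st['ee_pos']-[0,0,65]),'mouth pred',w2px(W,(496,-236,45)))
cv2.imwrite('pics/w3.png',f);cv2.imwrite('pics/w3z.png',f[60:300,110:390].repeat(2,0).repeat(2,1))
E
```

```text
[ 497.30200017 -236.49760677  128.00627414] [1.79875643e+02 5.78490005e-02 8.61064070e+01] [ 0.84686716  0.52638507 -1.86756457]
tip pred [248.57924044 205.08644149] mouth pred [246.88533792 197.85447281]
```

View pics/w3z.png

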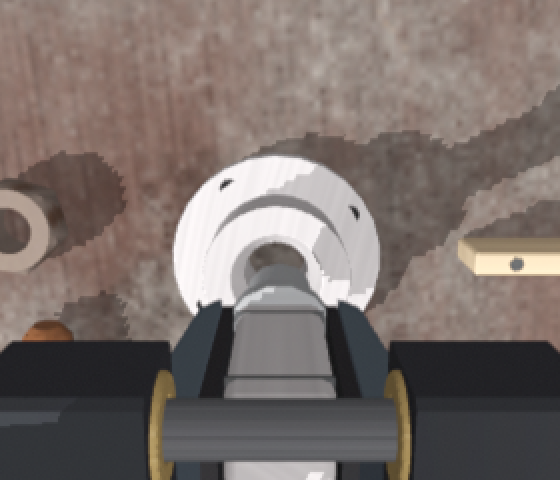

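Call:
apply_moves(
  deltas=[
    [-0.001,0,0.01,0,-1],
    [-0.001,0,0.02,0,-1],
    [-0.001,0,0.02,0,-1],
    [-0.001,0,0.024,0,-1],
    [-0.001,0,0.024,0,-1],
  ],
)

```text
time_s: 6.5
ee_pos: [496.2, -237.1, 102.5]
ee_rot: [-180.0, -0.0, 86.1]
force: [-0.2, 0.3, -2.3]
gripper_width: 23.5
gripper_force: 50.0
```

Call:
apply_moves(
  deltas=[
    [0,0,0.001,0,-1],
    [0,0,0.002,0,-1],
    [0,0,0.003,0,-1],
    [0,0,0.004,0,-1],
    [0,0,0.004,0,-1],
  ],
)

```text
time_s: 7.0
ee_pos: [496.3, -237.2, 98.8]
ee_rot: [-180.0, -0.0, 86.1]
force: [-0.2, 0.3, -2.8]
gripper_width: 23.9
gripper_force: 50.0
```

Call:
apply_moves(
  deltas=[
    [0,0,0.001,0,-1],
    [0,0,0.002,0,-1],
    [0,0,0.002,0,-1],
  ],
)

```text
time_s: 7.3
ee_pos: [496.3, -237.2, 96.8]
ee_rot: [-180.0, -0.0, 86.1]
force: [-0.2, 0.1, -2.5]
gripper_width: 23.8
gripper_force: 50.0
```

Call:
apply_moves(
  deltas=[
    [0,0,0.001,0,-1],
    [0,0,0.003,0,-1],
    [0,0,0.003,0,-1],
  ],
)

```text
time_s: 7.6
ee_pos: [496.2, -237.1, 93.6]
ee_rot: [-180.0, -0.0, 86.1]
force: [0.3, -0.5, -2.1]
gripper_width: 23.6
gripper_force: 50.0
```

Call:
apply_moves(
  deltas=[
    [0,0,0.003,0,-1],
    [0,0,0.006,0,-1],
    [0,0,0.009,0,-1],
    [0,0,0.012,0,-1],
    [0,0,0.012,0,-1],
  ],
)

```text
time_s: 8.1
ee_pos: [496.0, -237.0, 81.4]
ee_rot: [-179.9, -0.0, 86.1]
force: [0.5, 0.5, -1.6]
gripper_width: 23.5
gripper_force: 50.0
```

Call:
apply_moves(
  deltas=[
    [0,0,0.003,0,-1],
    [0,0,0.006,0,-1],
    [0,0,0.007,0,-1],
    [0,0,0.008,0,-1],
    [0,0,0.008,0,-1],
  ],
)

```text
time_s: 8.6
ee_pos: [496.3, -237.2, 73.8]
ee_rot: [-180.0, -0.0, 86.1]
force: [-0.1, 0.6, -2.4]
gripper_width: 23.9
gripper_force: 50.0
```

Call:
apply_moves(
  deltas=[
    [0,0,0.001,0,-1],
    [0,0,0.001,0,-1],
  ],
)

```text
time_s: 8.8
ee_pos: [496.4, -237.2, 72.9]
ee_rot: [180.0, 0.0, 86.1]
force: [0.5, 0.2, -1.9]
gripper_width: 23.8
gripper_force: 50.0
```

Call:
apply_moves(
  deltas=[
    [0,0,0.001,0,-1],
    [0,0,0.001,0,-1],
  ],
)

```text
time_s: 9.0
ee_pos: [496.3, -237.2, 71.9]
ee_rot: [-180.0, 0.0, 86.1]
force: [-0.4, 0.2, -2.4]
gripper_width: 23.7
gripper_force: 50.0
```

Call:
apply_moves(
  deltas=[
    [0,0,-0.007,0,-1],
    [0,0,-0.015,0,-1],
    [0,0,-0.03,0,-1],
    [0,0,-0.045,0,-1],
    [0,0,-0.065,0,-1],
  ],
)

```text
time_s: 9.5
ee_pos: [496.1, -237.1, 137.9]
ee_rot: [-180.0, -0.0, 86.1]
force: [0.4, -0.2, -1.9]
gripper_width: 23.6
gripper_force: 50.0
```

Call:
apply_moves(
  deltas=[
    [0,0,0,0,-1],
    [0,0,0,0,-1],
  ],
)

```text
time_s: 9.7
ee_pos: [496.5, -237.3, 137.4]
ee_rot: [179.9, 0.0, 86.1]
force: [-0.4, -1.2, -3.0]
gripper_width: 23.8
gripper_force: 50.0
```

```bash
python3 - <<'E'
from h import *
st=env.state();print(st['ee_pos'],st['ee_rot'],st['force'])
plan([(462,-393,137,86)])
E
```

```text
[ 496.4917374  -237.25720282  137.39070482] [1.79932828e+02 3.13959909e-02 8.60911650e+01] [-0.39299176 -1.15261454 -2.95927426]
[-0.1577, -0.0238, 0.0004] 0.0016 norm 160.0
```

Call:
apply_moves(
  deltas=[
    [-0.04,-0.006,0,0,-1],
    [-0.08,-0.012,0,0,-1],
    [-0.12,-0.018,0,0,-1],
    [-0.158,-0.0238,0,0,-1],
    [-0.158,-0.0238,0,0,-1],
  ],
)

```text
time_s: 10.2
ee_pos: [460.3, -397.3, 135.4]
ee_rot: [-179.9, 0.1, 85.9]
force: [0.5, 0.9, -1.8]
gripper_width: 24.0
gripper_force: 50.0
```

Call:
apply_moves(
  deltas=[
    [0,0,0,0,-1],
    [0,0,0.01,0,-1],
    [0,0,0.01,0,-1],
  ],
)

```text
time_s: 10.5
ee_pos: [461.2, -391.1, 124.9]
ee_rot: [-179.8, -0.2, 86.2]
force: [0.2, 0.3, -1.8]
gripper_width: 23.8
gripper_force: 50.0
```

```bash
python3 - <<'E'
from h import *
st=env.state();f=cams.grab_frame('wrist');print(st['ee_pos'],st['ee_rot'],st['force'])
W=cam('wrist',st);print('mouth pred',w2px(W,(462,-393,45)),w2px(W,(462,-375,45)),w2px(W,(433,-393,45)),w2px(W,(491,-393,45)))
cv2.imwrite('pics/w4.png',f);cv2.imwrite('pics/w4z.png',f[60:300,110:390].repeat(2,0).repeat(2,1))
E
```

```text
[ 461.15247167 -391.1068142   124.93310947] [-1.79813638e+02 -1.57213277e-01  8.61676566e+01] [ 0.16913359  0.258727   -1.76485899]
mouth pred [250.41523915 202.10193763] [248.86397852 179.36158481] [213.02339903 204.44362455] [287.9753966  199.74970973]
```

View pics/w4z.png

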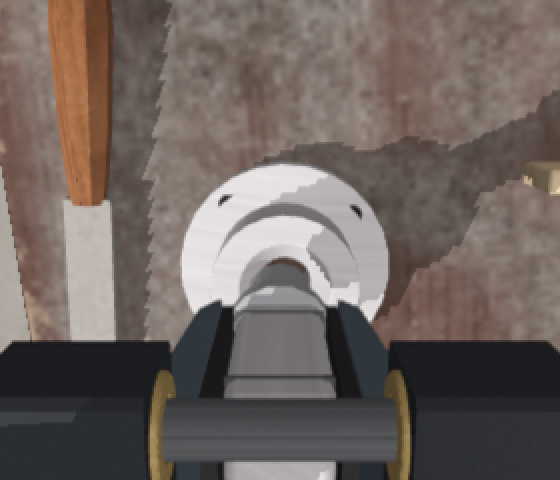

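Call:
apply_moves(
  deltas=[
    [-0.0015,0.001,0.01,0,-1],
    [-0.0015,0.001,0.018,0,-1],
    [-0.0015,0.001,0.022,0,-1],
    [-0.0015,0.001,0.023,0,-1],
    [-0.0015,0.001,0.023,0,-1],
  ],
)

```text
time_s: 11.05
ee_pos: [462.7, -394.7, 103.7]
ee_rot: [-180.0, -0.0, 86.1]
force: [0.5, -0.3, -2.0]
gripper_width: 23.9
gripper_force: 50.0
```

Call:
apply_moves(
  deltas=[
    [0,0,0.001,0,-1],
    [0,0,0.002,0,-1],
    [0,0,0.002,0,-1],
  ],
)

```text
time_s: 11.35
ee_pos: [462.8, -394.7, 102.1]
ee_rot: [180.0, 0.0, 86.1]
force: [0.4, 0.1, -2.6]
gripper_width: 23.8
gripper_force: 50.0
```

Call:
apply_moves(
  deltas=[
    [0,0,0.001,0,-1],
    [0,0,0.001,0,-1],
  ],
)

```text
time_s: 11.55
ee_pos: [462.9, -394.4, 101.3]
ee_rot: [180.0, -0.0, 86.1]
force: [1.9, 1.9, -0.0]
gripper_width: 23.8
gripper_force: 50.0
```

Call:
apply_moves(
  deltas=[
    [0,0,0.001,0,-1],
    [0,0,0.001,0,-1],
  ],
)

```text
time_s: 11.75
ee_pos: [462.9, -394.3, 100.8]
ee_rot: [180.0, -0.0, 86.1]
force: [-1.0, 2.8, 4.2]
gripper_width: 23.9
gripper_force: 50.0
```

Call:
apply_moves(
  deltas=[
    [0,0,0.001,0,-1],
    [0,0,0.001,0,-1],
  ],
)

```text
time_s: 11.95
ee_pos: [463.0, -394.3, 100.6]
ee_rot: [179.9, -0.0, 86.1]
force: [-1.4, 5.0, 9.0]
gripper_width: 23.7
gripper_force: 50.0
```

Call:
apply_moves(
  deltas=[
    [0,0,-0.005,0,-1],
    [0,0,-0.015,0,-1],
    [0,0,-0.03,0,-1],
    [0,0,-0.038,0,-1],
    [0,0,-0.038,0,-1],
  ],
)

```text
time_s: 12.45
ee_pos: [463.5, -395.7, 138.4]
ee_rot: [179.9, 0.1, 86.1]
force: [0.6, -0.2, -1.9]
gripper_width: 24.0
gripper_force: 50.0
```

```bash
python3 - <<'E'
from h import *
st=env.state();print(st['ee_pos'],st['ee_rot'],st['force'])
plan([(496.3,-237.3,137,86.1)])
E
```

```text
[ 463.47171389 -395.65334832  138.4183036 ] [1.79855579e+02 1.35097614e-01 8.60909628e+01] [ 0.64516528 -0.15983828 -1.89797927]
[0.1602, 0.022, 0.0014] -0.0002 norm 162.0
```

Call:
apply_moves(
  deltas=[
    [0.04,0.006,0,0,-1],
    [0.08,0.0114,0,0,-1],
    [0.12,0.017,0,0,-1],
    [0.1593,0.0227,0,0,-1],
    [0.1593,0.0227,0,0,-1],
  ],
)

```text
time_s: 12.95
ee_pos: [496.2, -233.1, 136.3]
ee_rot: [-179.9, -0.1, 86.3]
force: [-0.5, -0.8, -1.1]
gripper_width: 23.7
gripper_force: 50.0
```

Call:
apply_moves(
  deltas=[
    [0,0,0,0,-1],
    [0,0,0,0,-1],
    [0,0,0.012,0,-1],
    [0,0,0.024,0,-1],
    [0,0,0.03,0,-1],
  ],
)

```text
time_s: 13.45
ee_pos: [494.9, -237.5, 104.8]
ee_rot: [-179.8, -0.1, 86.0]
force: [0.0, -0.1, -1.2]
gripper_width: 23.7
gripper_force: 50.0
```

Call:
apply_moves(
  deltas=[
    [0,0,0.005,0,-1],
    [0,0,0.01,0,-1],
    [0,0,0.01,0,-1],
  ],
)

```text
time_s: 13.75
ee_pos: [495.9, -237.3, 96.2]
ee_rot: [-179.9, -0.0, 86.1]
force: [-0.5, 0.5, -2.1]
gripper_width: 23.7
gripper_force: 50.0
```

Call:
apply_moves(
  deltas=[
    [0,0,0.006,0,-1],
    [0,0,0.012,0,-1],
    [0,0,0.018,0,-1],
    [0,0,0.018,0,-1],
  ],
)

```text
time_s: 14.15
ee_pos: [495.6, -237.1, 77.9]
ee_rot: [-179.9, -0.0, 86.1]
force: [-0.1, -0.6, -2.8]
gripper_width: 23.8
gripper_force: 50.0
```

Call:
apply_moves(
  deltas=[
    [0.006,0.003,0,0,-1],
    [0.013,0.007,0,0,-1],
    [0.02,0.0105,0,0,-1],
    [0.027,0.0145,0,0,-1],
    [0.034,0.0185,0,0,-1],
  ],
)

```text
time_s: 14.65
ee_pos: [517.6, -204.1, 79.2]
ee_rot: [180.0, 0.0, 86.1]
force: [-0.9, -0.9, -1.0]
gripper_width: 23.9
gripper_force: 50.0
```

Call:
apply_moves(
  deltas=[
    [0.008,0.004,0,0,-1],
    [0.016,0.0085,0,0,-1],
    [0.024,0.013,0,0,-1],
    [0.0305,0.0162,0,0,-1],
    [0.0305,0.0162,0,0,-1],
  ],
)

```text
time_s: 15.15
ee_pos: [536.0, -174.3, 78.9]
ee_rot: [180.0, -0.0, 86.1]
force: [0.2, -0.5, -1.6]
gripper_width: 23.8
gripper_force: 50.0
```

```bash
python3 - <<'E'
from h import *
st=env.state();f=cams.grab_frame('wrist');print(st['ee_pos'],st['ee_rot'],st['force'])
cv2.imwrite('pics/w5.png',f)
cv2.imwrite('pics/t5.png',cams.grab_frame('top'))
g=cams.grab_frame('scene');cv2.imwrite('pics/s5.png',g)
cv2.imwrite('pics/c5.png',np.hstack([f,g[:, :280]]))
E
```

```text
[ 536.00584947 -174.26918504   78.91496654] [ 1.79965319e+02 -3.51979879e-02  8.61405985e+01] [ 0.16584835 -0.50590874 -1.56905648]
```

View pics/c5.png

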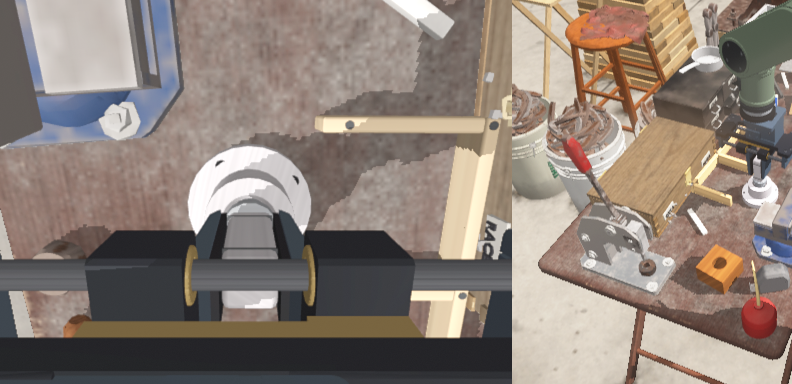

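```bash
python3 - <<'E'
from h import *
st=env.state();W=cam('wrist',st);st['ee_pos']
for n,u,v,z in[('frL',318,124,30),('frLin',319,131,30),('wallin_back',462,133,30),('backin_top@v160',461,160,30),('backin v200',456,200,30),('bore',249.5,203,45),('flange',250,206,14)]:print(n,px2w(W,(u,v),z).round(1))
E
```

```text
frL [ 583.3 -119.4   30. ]
frLin [ 583.9 -123.9   30. ]
wallin_back [ 675.4 -131.3   30. ]
backin_top@v160 [ 676.3 -148.9   30. ]
backin v200 [ 675.5 -176.2   30. ]
bore [ 536.5 -164.4   45. ]
flange [ 536.1 -175.9   14. ]
```

Call:
apply_moves(
  deltas=[
    [0,0.007,0,0,-1],
    [-0.0005,0.017,0,0,-1],
    [-0.001,0.028,0,0,-1],
    [-0.001,0.039,0,0,-1],
    [-0.001,0.05,0,0,-1],
  ],
)

```text
time_s: 15.8
ee_pos: [586.2, -180.0, 78.9]
ee_rot: [-180.0, 0.0, 86.1]
force: [-2.3, 0.1, -1.6]
gripper_width: 23.5
gripper_force: 50.0
```

Call:
apply_moves(
  deltas=[
    [0,0.011,0,0,-1],
    [0,0.022,0,0,-1],
    [0,0.033,0,0,-1],
    [0,0.043,0,0,-1],
    [0,0.043,0,0,-1],
  ],
)

```text
time_s: 16.3
ee_pos: [630.1, -182.9, 79.0]
ee_rot: [179.9, 0.0, 86.1]
force: [-0.7, 0.1, -1.7]
gripper_width: 24.2
gripper_force: 50.0
```

Call:
apply_moves(
  deltas=[
    [0,0.003,0,0,-1],
    [0,0.006,0,0,-1],
    [0,0.006,0,0,-1],
  ],
)

```text
time_s: 16.6
ee_pos: [634.1, -183.1, 79.0]
ee_rot: [180.0, 0.0, 86.1]
force: [-0.3, 0.6, -2.0]
gripper_width: 24.0
gripper_force: 50.0
```

Call:
apply_moves(
  deltas=[
    [0,0.001,0,0,-1],
    [0,0.002,0,0,-1],
    [0,0.002,0,0,-1],
  ],
)

```text
time_s: 16.9
ee_pos: [635.8, -183.3, 79.0]
ee_rot: [-180.0, 0.0, 86.1]
force: [-1.0, 0.0, -1.8]
gripper_width: 23.7
gripper_force: 50.0
```

Call:
apply_moves(
  deltas=[
    [0,0.001,0,0,-1],
    [0,0.0015,0,0,-1],
    [0,0.0015,0,0,-1],
  ],
)

```text
time_s: 17.2
ee_pos: [637.6, -183.4, 79.0]
ee_rot: [180.0, 0.0, 86.1]
force: [-1.7, -0.4, -2.2]
gripper_width: 23.7
gripper_force: 50.0
```

Call:
apply_moves(
  deltas=[
    [0,0.001,0,0,-1],
    [0,0.0015,0,0,-1],
    [0,0.0015,0,0,-1],
  ],
)

```text
time_s: 17.5
ee_pos: [639.1, -183.5, 79.0]
ee_rot: [180.0, 0.0, 86.1]
force: [-0.3, -0.9, -2.6]
gripper_width: 24.0
gripper_force: 50.0
```

Call:
apply_moves(
  deltas=[
    [0,0.001,0,0,-1],
    [0,0.0015,0,0,-1],
    [0,0.0015,0,0,-1],
  ],
)

```text
time_s: 17.8
ee_pos: [640.6, -183.6, 79.0]
ee_rot: [180.0, 0.0, 86.1]
force: [-0.7, 0.9, -2.5]
gripper_width: 23.8
gripper_force: 50.0
```

Call:
apply_moves(
  deltas=[
    [0,0.001,0,0,-1],
    [0,0.001,0,0,-1],
    [0,0.001,0,0,-1],
  ],
)

```text
time_s: 18.1
ee_pos: [641.6, -183.7, 78.9]
ee_rot: [180.0, 0.0, 86.1]
force: [-0.8, 0.0, -1.6]
gripper_width: 23.9
gripper_force: 50.0
```

Call:
apply_moves(
  deltas=[
    [0,0.001,0,0,-1],
    [0,0.001,0,0,-1],
  ],
)

```text
time_s: 18.3
ee_pos: [642.6, -183.7, 78.9]
ee_rot: [180.0, 0.0, 86.1]
force: [-0.3, -0.9, -2.1]
gripper_width: 23.9
gripper_force: 50.0
```

Call:
apply_moves(
  deltas=[
    [0,0.001,0,0,-1],
    [0,0.001,0,0,-1],
  ],
)

```text
time_s: 18.5
ee_pos: [643.5, -183.8, 78.9]
ee_rot: [-180.0, 0.0, 86.1]
force: [-1.4, -0.6, -1.8]
gripper_width: 23.6
gripper_force: 50.0
```

```bash
python3 - <<'E'
from h import *
st=env.state();f=cams.grab_frame('wrist');print(st['ee_pos'],st['ee_rot'],st['force'])
cv2.imwrite('pics/w6.png',f)
cv2.imwrite('pics/w6z.png',cv2.resize(f[80:260,130:390],None,fx=3,fy=3,interpolation=cv2.INTER_CUBIC))
E
```

```text
[ 643.45519241 -183.77414175   78.93612771] [-1.79989449e+02  3.75351635e-03  8.60948633e+01] [-1.44979868 -0.58694164 -1.78836989]
```

View pics/w6z.png

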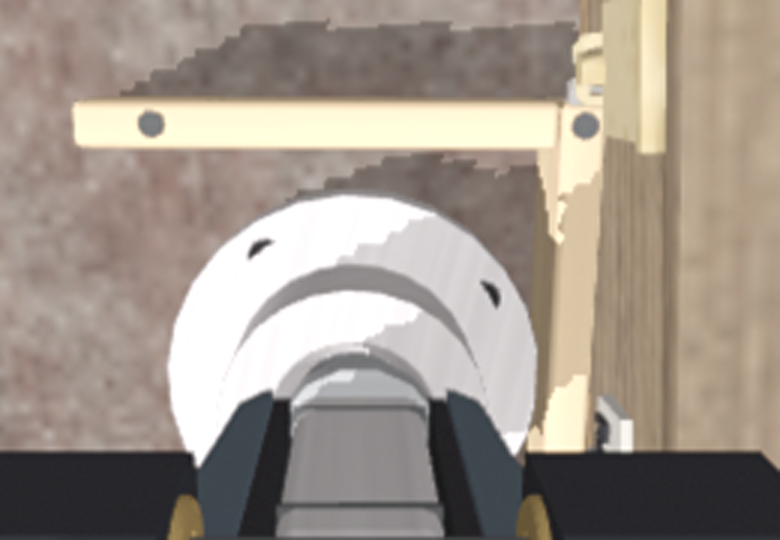

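```bash
python3 - <<'E'
from h import *
st=env.state();W=cam('wrist',st)
for n,u,v,z in[('backtop',560,200,30),('backtop',552,360,30),('backtop',548,400,30),('corner',557,147,30),('flR',537,360,14),('flL',169,370,14),('flTop',352,194,14),('frin',76,146,30),('frout',76,101,30)]:print(n,px2w(W,(130+u/3-.33,80+v/3-.33),z).round(1))
f=cv2.imread('pics/w6.png')
for v in(195,203,210): print(v,f[v,300:335].mean(1).round().astype(int).tolist())
E
```

```text
backtop [ 690.2 -142.2   30. ]
backtop [ 687.8 -178.    30. ]
backtop [ 686.7 -187.5   30. ]
corner [ 689.8 -130.8   30. ]
flR [ 687.1 -182.6   14. ]
flL [ 598.1 -179.1   14. ]
flTop [ 645.2 -139.7   14. ]
frin [ 587.4 -123.7   30. ]
frout [ 588.7 -114.4   30. ]
195 [208, 207, 206, 206, 207, 209, 211, 210, 181, 122, 112, 114, 115, 143, 168, 185, 196, 195, 195, 195, 194, 194, 193, 194, 195, 194, 187, 138, 137, 145, 141, 146, 146, 144, 146]
203 [207, 208, 208, 210, 212, 211, 211, 209, 175, 120, 112, 114, 123, 157, 176, 192, 196, 196, 195, 195, 194, 193, 193, 193, 194, 192, 188, 137, 136, 144, 141, 148, 146, 141, 142]
210 [209, 211, 213, 212, 211, 211, 212, 211, 152, 114, 113, 117, 137, 167, 202, 243, 243, 242, 241, 240, 239, 239, 238, 238, 234, 207, 147, 133, 136, 139, 136, 146, 147, 140, 141]
```

Call:
apply_moves(
  deltas=[
    [0,0.001,0,0,-1],
    [0,0.001,0,0,-1],
  ],
)

```text
time_s: 18.75
ee_pos: [643.7, -183.8, 78.8]
ee_rot: [-179.9, -0.0, 86.1]
force: [-3.5, -1.4, 0.1]
gripper_width: 23.3
gripper_force: 50.0
```

Call:
apply_moves(
  deltas=[
    [0,0.001,0,0,-1],
    [0,0.001,0,0,-1],
  ],
)

```text
time_s: 18.95
ee_pos: [643.8, -183.7, 78.6]
ee_rot: [-179.8, -0.0, 86.1]
force: [-5.4, 0.6, 0.3]
gripper_width: 23.9
gripper_force: 50.0
```

Call:
apply_moves(
  deltas=[
    [0,-0.0015,0,0,-1],
    [0,-0.003,0,0,-1],
    [0,-0.003,0,0,-1],
  ],
)

```text
time_s: 19.25
ee_pos: [643.3, -183.8, 79.1]
ee_rot: [179.9, 0.0, 86.1]
force: [-0.7, 0.2, -1.6]
gripper_width: 24.1
gripper_force: 50.0
```

Call:
apply_moves(
  deltas=[
    [0,0,-0.005,0,-1],
    [0,0,-0.012,0,-1],
    [0,0,-0.022,0,-1],
    [0,0,-0.04,0,-1],
    [0,0,-0.06,0,-1],
  ],
)

```text
time_s: 19.75
ee_pos: [642.6, -183.7, 140.2]
ee_rot: [180.0, 0.0, 86.1]
force: [-0.0, 0.4, -1.0]
gripper_width: 23.7
gripper_force: 50.0
```

Call:
apply_moves(
  deltas=[
    [0,0,0,0,-1],
    [0,0,0,0,-1],
  ],
)

```text
time_s: 19.95
ee_pos: [642.8, -183.8, 139.6]
ee_rot: [179.9, 0.0, 86.1]
force: [-0.3, -0.2, -2.7]
gripper_width: 23.8
gripper_force: 50.0
```

```bash
python3 - <<'E'
from h import *
st=env.state();print(st['ee_pos'],st['ee_rot'],st['force'])
plan([(550,-290,138,86.1),(463,-394.5,138,86.1)])
E
```

```text
[ 642.76719136 -183.81481396  139.643162  ] [1.79902448e+02 2.76625415e-02 8.60940209e+01] [-0.26414609 -0.18708746 -2.69134157]
[-0.1123, -0.0853, 0.0016] -0.0001 norm 141.0
[-0.1102, -0.0797, -0.0] -0.0 norm 136.0
```

Call:
apply_moves(
  deltas=[
    [-0.038,-0.0285,0,0,-1],
    [-0.076,-0.057,0,0,-1],
    [-0.1123,-0.0853,0,0,-1],
  ],
)

```text
time_s: 20.25
ee_pos: [548.1, -290.5, 137.5]
ee_rot: [-179.9, -0.0, 86.2]
force: [0.8, -0.2, -2.5]
gripper_width: 24.1
gripper_force: 50.0
```

Call:
apply_moves(
  deltas=[
    [-0.037,-0.0265,0,0,-1],
    [-0.074,-0.053,0,0,-1],
    [-0.11,-0.0797,0,0,-1],
    [-0.11,-0.0797,0,0,-1],
    [-0.11,-0.0797,0.01,0,-1],
  ],
)

```text
time_s: 20.75
ee_pos: [462.4, -395.3, 128.9]
ee_rot: [179.9, 0.0, 85.9]
force: [-0.4, 0.4, -2.6]
gripper_width: 23.7
gripper_force: 50.0
```

Call:
apply_moves(
  deltas=[
    [0,0,0.01,0,-1],
    [0,0,0.02,0,-1],
    [0,0,0.025,0,-1],
    [0,0,0.026,0,-1],
    [0,0,0.026,0,-1],
  ],
)

```text
time_s: 21.25
ee_pos: [463.0, -393.7, 102.7]
ee_rot: [-180.0, -0.0, 86.1]
force: [-0.8, -0.2, -3.3]
gripper_width: 23.7
gripper_force: 50.0
```

Call:
apply_moves(
  deltas=[
    [0,0,0.001,0,-1],
    [0,0,0.002,0,-1],
    [0,0,0.002,0,-1],
  ],
)

```text
time_s: 21.55
ee_pos: [462.8, -394.1, 101.2]
ee_rot: [180.0, -0.0, 86.1]
force: [0.7, -0.0, -1.7]
gripper_width: 24.1
gripper_force: 50.0
```

Call:
apply_moves(
  deltas=[
    [0,0,0.001,0,-1],
    [0,0,0.002,0,-1],
    [0,0,0.002,0,-1],
  ],
)

```text
time_s: 21.85
ee_pos: [462.9, -394.1, 100.6]
ee_rot: [179.9, 0.0, 86.1]
force: [-0.7, 3.8, 6.3]
gripper_width: 23.4
gripper_force: 50.0
```

Call:
apply_moves(
  deltas=[
    [0.005,0.0025,0,0,-1],
    [0.012,0.006,0,0,-1],
    [0.019,0.0095,0,0,-1],
    [0.026,0.013,0,0,-1],
    [0.033,0.0165,0,0,-1],
  ],
)

```text
time_s: 22.35
ee_pos: [482.3, -364.0, 100.5]
ee_rot: [179.9, 0.3, 86.1]
force: [-1.8, -3.1, 4.1]
gripper_width: 23.8
gripper_force: 50.0
```

Call:
apply_moves(
  deltas=[
    [0.007,0.0035,0,0,-1],
    [0.014,0.007,0,0,-1],
    [0.021,0.0105,0,0,-1],
    [0.028,0.014,0,0,-1],
    [0.035,0.0175,0,0,-1],
  ],
)

```text
time_s: 22.85
ee_pos: [502.2, -330.2, 100.5]
ee_rot: [179.8, 0.3, 86.1]
force: [-1.3, -3.2, 6.0]
gripper_width: 23.9
gripper_force: 50.0
```

Call:
apply_moves(
  deltas=[
    [0.007,0.0035,0,0,-1],
    [0.014,0.007,0,0,-1],
    [0.021,0.0105,0,0,-1],
    [0.028,0.014,0,0,-1],
    [0.0327,0.0163,0,0,-1],
  ],
)

```text
time_s: 23.35
ee_pos: [520.7, -298.4, 100.5]
ee_rot: [179.8, 0.2, 86.2]
force: [-1.9, -4.3, 6.1]
gripper_width: 23.9
gripper_force: 50.0
```

Call:
apply_moves(
  deltas=[
    [0,0,0,0,-1],
  ],
)

```text
time_s: 23.45
ee_pos: [521.1, -297.9, 100.5]
ee_rot: [179.8, 0.2, 86.2]
force: [-1.6, -1.6, 6.8]
gripper_width: 23.8
gripper_force: 50.0
```

```bash
python3 - <<'E'
from h import *
st=env.state();f=cams.grab_frame('wrist');print(st['ee_pos'],st['ee_rot'],st['force'])
cv2.imwrite('pics/w7.png',f);W=cam('wrist',st)
# hub position: flange edges on rows
g=f.mean(2)
for y in(st['ee_pos'][1]+15,st['ee_pos'][1]+25):
    u,v=w2px(W,(st['ee_pos'][0],y,14));r=g[int(round(v))];row=int(round(v))
    print(row,u,[px2w(W,(k,row),14).round(1)[:2].tolist() for k in range(int(u)-110,int(u)+110) if abs(r[k+1]-r[k-1])>60])
for x in(590,610,630):   # middle wall along y at z=30
    us=[w2px(W,(x,y,30)) for y in np.arange(-260,-220,1.)]
    print(x,[int(g[int(round(b)),int(round(a))]) for a,b in us])
E
```

```text
[ 521.05135522 -297.88164959  100.51359243] [1.79817381e+02 1.71298008e-01 8.61541131e+01] [-1.63212605 -1.6059339   6.84589321]
178 247.1935841911098 [[480.6, -279.8], [481.4, -279.9], [499.2, -281.1], [503.9, -281.4], [541.1, -283.9], [541.9, -283.9], [563.6, -285.4], [564.4, -285.5]]
166 246.30987682590867 [[486.2, -270.7], [487.0, -270.8], [550.8, -275.1], [551.6, -275.1], [552.3, -275.2], [553.9, -275.3], [554.6, -275.3], [555.4, -275.4], [559.2, -275.6], [560.0, -275.7]]
590 [78, 80, 84, 84, 82, 79, 76, 85, 111, 112, 111, 109, 107, 115, 160, 217, 219, 217, 216, 215, 214, 211, 203, 146, 103, 86, 88, 91, 92, 91, 90, 89, 99, 125, 127, 126, 123, 122, 120, 118]
610 [77, 77, 76, 78, 79, 80, 78, 77, 76, 76, 76, 75, 82, 155, 164, 168, 168, 166, 166, 165, 164, 146, 128, 103, 84, 86, 88, 88, 87, 85, 83, 86, 89, 88, 84, 83, 93, 172, 174, 191]
630 [78, 77, 76, 76, 73, 73, 73, 74, 75, 75, 75, 119, 158, 169, 168, 168, 167, 166, 166, 157, 145, 121, 80, 79, 79, 77, 77, 78, 79, 79, 78, 95, 229, 229, 227, 227, 226, 226, 226, 226]
```

Call:
apply_moves(
  deltas=[
    [0,0.006,0,0,-1],
    [0,0.013,0,0,-1],
    [0,0.02,0,0,-1],
    [0,0.028,0,0,-1],
    [0,0.036,0,0,-1],
  ],
)

```text
time_s: 24.0
ee_pos: [554.4, -299.4, 100.4]
ee_rot: [-179.8, 0.0, 86.1]
force: [-6.1, -0.1, 11.0]
gripper_width: 24.0
gripper_force: 50.0
```

Call:
apply_moves(
  deltas=[
    [0,0.008,0,0,-1],
    [0,0.016,0,0,-1],
    [0,0.024,0,0,-1],
    [0,0.032,0,0,-1],
    [0,0.04,0,0,-1],
  ],
)

```text
time_s: 24.5
ee_pos: [594.5, -302.1, 100.5]
ee_rot: [-179.8, 0.0, 86.1]
force: [-6.1, 1.2, 10.3]
gripper_width: 23.7
gripper_force: 50.0
```

Call:
apply_moves(
  deltas=[
    [0,0.008,0,0,-1],
    [0,0.016,0,0,-1],
    [0,0.023,0,0,-1],
    [0,0.03,0,0,-1],
    [0,0.03,0,0,-1],
  ],
)

```text
time_s: 25.0
ee_pos: [625.8, -304.2, 100.5]
ee_rot: [180.0, 0.0, 86.1]
force: [-2.4, 0.5, 6.4]
gripper_width: 24.1
gripper_force: 50.0
```

Call:
apply_moves(
  deltas=[
    [0,0.002,0,0,-1],
    [0,0.004,0,0,-1],
    [0,0.006,0,0,-1],
    [0,0.006,0,0,-1],
  ],
)

```text
time_s: 25.4
ee_pos: [630.6, -304.6, 100.5]
ee_rot: [-179.9, 0.0, 86.1]
force: [-4.3, -0.2, 7.8]
gripper_width: 23.8
gripper_force: 50.0
```

Call:
apply_moves(
  deltas=[
    [0,0.001,0,0,-1],
    [0,0.002,0,0,-1],
    [0,0.002,0,0,-1],
  ],
)

```text
time_s: 25.7
ee_pos: [632.4, -304.7, 100.5]
ee_rot: [-179.9, 0.0, 86.1]
force: [-5.1, 0.8, 9.3]
gripper_width: 23.7
gripper_force: 50.0
```

Call:
apply_moves(
  deltas=[
    [0,0.001,0,0,-1],
    [0,0.001,0,0,-1],
  ],
)

```text
time_s: 25.9
ee_pos: [633.3, -304.8, 100.5]
ee_rot: [-179.9, 0.0, 86.1]
force: [-5.0, 0.5, 8.2]
gripper_width: 23.6
gripper_force: 50.0
```

Call:
apply_moves(
  deltas=[
    [0,0.001,0,0,-1],
    [0,0.001,0,0,-1],
  ],
)

```text
time_s: 26.1
ee_pos: [633.5, -304.8, 100.5]
ee_rot: [-179.8, 0.0, 86.1]
force: [-7.4, 0.7, 10.5]
gripper_width: 23.9
gripper_force: 50.0
```

Call:
apply_moves(
  deltas=[
    [0,0.001,0,0,-1],
    [0,0.001,0,0,-1],
  ],
)

```text
time_s: 26.3
ee_pos: [633.8, -304.8, 100.5]
ee_rot: [-179.7, -0.0, 86.1]
force: [-8.8, 0.3, 9.9]
gripper_width: 23.8
gripper_force: 50.0
```

Call:
apply_moves(
  deltas=[
    [0,-0.001,-0.001,0,-1],
    [0,-0.002,-0.005,0,-1],
    [0,-0.002,-0.012,0,-1],
    [0,-0.002,-0.025,0,-1],
    [0,-0.002,-0.038,0,-1],
  ],
)

```text
time_s: 26.8
ee_pos: [634.9, -304.9, 137.8]
ee_rot: [180.0, -0.0, 86.1]
force: [0.5, -0.2, -1.7]
gripper_width: 23.6
gripper_force: 50.0
```

Call:
apply_moves(
  deltas=[
    [0,0,0,0,-1],
    [0,0,0,0,-1],
  ],
)

```text
time_s: 27.0
ee_pos: [634.9, -305.1, 137.7]
ee_rot: [179.9, 0.0, 86.1]
force: [-0.3, -0.8, -2.8]
gripper_width: 23.9
gripper_force: 50.0
```

```bash
python3 - <<'E'
from h import *
st=env.state();print(st['ee_pos'],st['ee_rot'],st['force'])
plan([(642.6,-183.4,137,86.1)])
E
```

```text
[ 634.86134445 -305.13462034  137.72302995] [1.79918231e+02 2.99808668e-02 8.60930527e+01] [-0.29371126 -0.83626204 -2.7712011 ]
[0.122, -0.0006, 0.0007] -0.0001 norm 122.0
```

Call:
apply_moves(
  deltas=[
    [0.04,0,0,0,-1],
    [0.08,-0.0003,0,0,-1],
    [0.122,-0.0006,0,0,-1],
    [0.122,-0.0006,0,0,-1],
    [0.122,-0.0006,0,0,-1],
  ],
)

```text
time_s: 27.5
ee_pos: [642.1, -182.4, 136.5]
ee_rot: [-179.9, 0.0, 86.2]
force: [-0.7, 0.1, -2.1]
gripper_width: 23.9
gripper_force: 50.0
```

Call:
apply_moves(
  deltas=[
    [0,0,0,0,-1],
    [0,0,0.015,0,-1],
    [0,0,0.028,0,-1],
    [0,0,0.034,0,-1],
    [0,0,0.034,0,-1],
  ],
)

```text
time_s: 28.0
ee_pos: [641.2, -183.7, 101.3]
ee_rot: [-179.8, -0.0, 86.0]
force: [-0.1, -0.7, -1.4]
gripper_width: 24.0
gripper_force: 50.0
```

Call:
apply_moves(
  deltas=[
    [0,0,0.001,0,-1],
    [0,0,0.003,0,-1],
    [0,0,0.004,0,-1],
    [0,0,0.004,0,-1],
  ],
)

```text
time_s: 28.4
ee_pos: [642.2, -183.3, 99.1]
ee_rot: [180.0, 0.0, 86.1]
force: [0.3, 1.0, -1.1]
gripper_width: 23.7
gripper_force: 50.0
```

Call:
apply_moves(
  deltas=[
    [0,0,0.002,0,-1],
    [0,0,0.003,0,-1],
    [0,0,0.003,0,-1],
  ],
)

```text
time_s: 28.7
ee_pos: [642.1, -183.2, 95.8]
ee_rot: [-180.0, 0.0, 86.1]
force: [0.9, 0.5, -1.9]
gripper_width: 23.9
gripper_force: 50.0
```

In the bore (tip ≈ 31 mm, no load); going home.

Call:
apply_moves(
  deltas=[
    [0,0,0.004,0,-1],
    [0,0,0.008,0,-1],
    [0,0,0.012,0,-1],
    [0,0,0.016,0,-1],
    [0,0,0.016,0,-1],
  ],
)

```text
time_s: 29.2
ee_pos: [641.7, -183.2, 79.0]
ee_rot: [-179.9, -0.0, 86.1]
force: [-0.0, 0.0, -1.9]
gripper_width: 23.8
gripper_force: 50.0
```

Call:
apply_moves(
  deltas=[
    [0,0,0.003,0,-1],
    [0,0,0.006,0,-1],
    [0,0,0.007,0,-1],
    [0,0,0.007,0,-1],
  ],
)

```text
time_s: 29.6
ee_pos: [642.1, -183.3, 72.7]
ee_rot: [-180.0, -0.0, 86.1]
force: [0.4, -0.7, -1.6]
gripper_width: 24.0
gripper_force: 50.0
```

Call:
apply_moves(
  deltas=[
    [0,0,0.0005,0,-1],
    [0,0,0.001,0,-1],
    [0,0,0.001,0,-1],
  ],
)

```text
time_s: 29.9
ee_pos: [642.2, -183.3, 72.0]
ee_rot: [-180.0, 0.0, 86.1]
force: [-0.4, -0.2, -2.6]
gripper_width: 23.8
gripper_force: 50.0
```

Call:
apply_moves(
  deltas=[
    [0,0,0.0005,0,-1],
    [0,0,0.001,0,-1],
  ],
)

```text
time_s: 30.1
ee_pos: [642.2, -183.3, 71.0]
ee_rot: [180.0, 0.0, 86.1]
force: [0.2, 0.2, -1.6]
gripper_width: 24.1
gripper_force: 50.0
```

Call:
apply_moves(
  deltas=[
    [0,0,0.0005,0,-1],
    [0,0,0.001,0,-1],
    [0,0,0.001,0,-1],
  ],
)

```text
time_s: 30.4
ee_pos: [642.1, -183.4, 69.9]
ee_rot: [-180.0, 0.0, 86.1]
force: [-0.9, 0.1, -1.8]
gripper_width: 23.9
gripper_force: 50.0
```

Call:
apply_moves(
  deltas=[
    [0,0,0.0005,0,-1],
    [0,0,0.001,0,-1],
    [0,0,0.001,0,-1],
  ],
)

```text
time_s: 30.7
ee_pos: [642.1, -183.4, 69.4]
ee_rot: [180.0, 0.0, 86.1]
force: [-0.9, -0.5, 1.3]
gripper_width: 23.5
gripper_force: 50.0
```

Call:
apply_moves(
  deltas=[
    [0,0,0,0,-0.2],
    [0,0,0,0,-0.2],
    [0,0,0,0,-0.2],
    [0,0,0,0,-0.2],
  ],
)

```text
time_s: 31.1
ee_pos: [642.4, -183.3, 69.0]
ee_rot: [180.0, 0.0, 86.1]
force: [0.5, -1.1, 0.2]
gripper_width: 36.1
gripper_force: 0.0
```

Call:
apply_moves(
  deltas=[
    [0,0,-0.015,0,-0.2],
    [0,0,-0.035,0,-0.2],
    [0,0,-0.06,0,-0.2],
    [0,0,-0.1,0,-0.2],
    [0,0,-0.15,0,-0.2],
  ],
)

```text
time_s: 31.6
ee_pos: [641.1, -182.9, 218.4]
ee_rot: [-179.8, -0.1, 86.1]
force: [1.9, -0.4, -0.3]
gripper_width: 36.4
gripper_force: 0.0
```

Call:
apply_moves(
  deltas=[
    [0,-0.05,0,0,-0.2],
    [0,-0.1,0,0,-0.2],
    [0,-0.15,0,0,-0.2],
    [0,-0.15,0,0,-0.2],
    [0,-0.15,0,0,-0.2],
  ],
)

```text
time_s: 32.1
ee_pos: [492.1, -173.1, 219.6]
ee_rot: [179.9, 0.0, 86.1]
force: [1.4, -1.3, -0.2]
gripper_width: 36.3
gripper_force: 0.0
```

```bash
python3 - <<'E'
from h import *
st=env.state();print(st['ee_pos'],st['ee_rot'],st['force'],st['gripper_width'])
f=cams.grab_frame('top');cv2.imwrite('pics/t9.png',f);T=cam('top');g=f.mean(2)
w=cams.grab_frame('wrist');cv2.imwrite('pics/w9.png',w);W=cam('wrist',st)
for nm,im,C in(('top',f,T),('wrist',w,W)):
    h=cv2.cvtColor(im,cv2.COLOR_BGR2HSV)
    m=((h[...,1]<25)&(h[...,2]>150)).astype(np.uint8)
    n,l,s,c=cv2.connectedComponentsWithStats(m)
    for i in range(1,n):
        if s[i,4]>100:
            p=px2w(C,c[i],20)
            if 560<p[0]<720 and -380<p[1]<-100: 
                x,y,a,b=s[i,:4];print(nm,s[i],p.round(1),'min/max corners z14',px2w(C,(x-.5,y+b/2),14).round(1)[:2],px2w(C,(x+a-.5,y+b/2),14).round(1)[:2],px2w(C,(x+a/2,y-.5),14).round(1)[:2],px2w(C,(x+a/2,y+b-.5),14).round(1)[:2])
    print(nm,'handle top pred',w2px(C,(642,-183.4,117)),'hubR',w2px(C,(633.5,-305,14)))
E
```

```text
[ 492.10169156 -173.0986087   219.64414664] [1.79895305e+02 2.49845758e-02 8.60532305e+01] [ 1.35080328 -1.34290146 -0.19906051] 36.27371023746769
top handle top pred [270.69033626 137.12400445] hubR [317.37426058 152.78208928]
wrist [ 338  129  112   86 5865] [ 646.4 -187.    20. ] min/max corners z14 [ 592.2 -183.5] [ 718.9 -192.2] [ 654.1 -139.1] [ 658.1 -238.8]
wrist handle top pred [428.34808536 192.04753883] hubR [371.54341252 267.16372449]
```

Call:
apply_moves(
  deltas=[
    [-0.045,-0.02,0,0,-0.2],
    [-0.09,-0.04,0,0,-0.2],
    [-0.135,-0.06,0,0,-0.2],
    [-0.18,-0.08,0,0,-0.2],
    [-0.22,-0.1,0,0,-0.2],
  ],
)

```text
time_s: 32.7
ee_pos: [378.3, -388.8, 218.9]
ee_rot: [179.9, 0.1, 86.1]
force: [0.6, 0.6, 0.1]
gripper_width: 36.7
gripper_force: 0.0
```

Call:
apply_moves(
  deltas=[
    [-0.045,-0.015,0,0,-0.2],
    [-0.09,-0.03,0,0,-0.2],
    [-0.135,-0.045,0,0,-0.2],
    [-0.15,-0.05,0,0,-0.2],
    [-0.15,-0.05,0,0,-0.2],
  ],
)

```text
time_s: 33.2
ee_pos: [317.6, -534.6, 217.9]
ee_rot: [-180.0, -0.0, 85.9]
force: [-0.3, 0.7, 0.3]
gripper_width: 36.4
gripper_force: 0.0
```

```bash
python3 - <<'E'
from h import *
st=env.state();print(st['ee_pos'],st['ee_rot'],st['force'])
for nm in('top','scene'):
    f=cams.grab_frame(nm);cv2.imwrite(f'pics/{nm}F.png',f);C=cam(nm)
    h=cv2.cvtColor(f,cv2.COLOR_BGR2HSV)
    m=((h[...,1]<40)&(h[...,2]>125)).astype(np.uint8)
    for name,xy in(('good',(642,-183.4)),('under',(633.5,-305))):
        u,v=w2px(C,(*xy,14)).round().astype(int)
        print(nm,name,(u,v),'handle top',w2px(C,(*xy,117)).round())
        r=28
        for row in m[v-r:v+r-4:2,u-r:u+r]: print(''.join('.#'[k] for k in row))
E
```

```text
[ 317.59482391 -534.62684495  217.86382262] [-1.79998584e+02 -8.07911136e-03  8.59454925e+01] [-0.28533009  0.70808046  0.26456946]
top good (np.int64(269), np.int64(149)) handle top [271. 137.]
........................................................
..............................#################.........
........................................................
........................................................
........................................................
........................................................
..........................########......................
.......................#.##############.................
.................#....#..################...............
...............########..##################.............
..............#########..###################............
............##########...####################...........
...........###########....####################..........
..........#############..#####################..........
..........#############..######################.........
..........#####################################...
[... 4517 characters left out ...]
#####...........
#########...#################################...........
#########...#################################...........
#########...#################################...........
##########..#################################...........
###########....##############################...........
##########......###########################.............
##########............###################...............
############................#...#.####..................
###############...................#.....................
################........................................
##################......................................
#####################...................................
```

```bash
python3 -c "
from workcell import env
print(env.job_done())"
```

```text
the job is handed in; nothing more can be done
None
```

The job is handed in at about 33 s. The hub nearer the vise took the gauge and is now in the left bay with the gauge released and home in its bore. The undersize hub, where the pin stopped about 9 mm down, is in the right bay. Both were slid until I felt the back wall. In the open-table test of the good hub, the gauge went in freely to about 2 mm short of collar contact. Full seating was confirmed only later, in the bay.

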